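# Pack the finished turned knobs by size

## Robot

A 7-joint arm with a two-finger parallel gripper is mounted at the origin on the work surface. World frame = base frame: x ahead of the robot, y to its left, z up, the work surface at z = 0. Lengths are in mm, angles in rad, forces in N, time in s.
With the tool pointing down it reaches from about 350 to 900 mm from the base axis. Payload 19.9 kg.
Tool frame: the origin (TCP) lies midway between the tips of the shut fingers; the grasp point (between the pads) lies arm.hold_point_z behind it (arm.hold_point_z is the distance from the TCP to the grasp point, in mm); z points along the fingers, y is the line along which they close (so a half turn about z gives the same grasp; the last joint's range is limited). The gripper opens to 94 mm and grips with 3 to 60 N. Pads are 16 mm wide; open, the fingers measure 119 mm over their backs; the gripper's body (75 mm by 177 mm) begins 78 mm behind the grasp point.
Start: joints at [-1.258, 0.417, -0.01, 1.614, 0.005, 1.111, -0.053], TCP at [217.116, 586.054, 205.425] pointing down, gripper open.
Joint ranges: [-2.81, 2.81], [-0.39, 2.02], [-1.27, 1.25], [0.06, 2.57], [-1.19, 4.33], [0.19, 2], [-2.82, 2.82]. Speed limits (rad/s): [1.89, 1.89, 2.39, 2.39, 3.01, 3.01, 3.01].

## Interface

Orientations are given as a rotation vector (axis times angle).
In Python, from cell import sense, cams, order, arm gives the robot as it stands. The module is installed in compiled form; this text tells all that it offers.
- The arm moves only by the tool pendant, called after ">>>" by a JSON object that holds its "fn" and its "kwargs". Schema: {"type":"object","properties":{"deltas":{"type":"string"},"jaw":{"type":"number"},"force":{"type":"number"},"only":{"type":"string"},"quiet":{"type":"boolean"},"lines":{"type":"string"}},"required":["deltas"],"additionalProperties":false}. deltas is a string of 1 to 20 rows, one to a line, with the numbers parted by commas; each row has 4 numbers: dx, dy, dz in normalised numbers (1 is 750 mm), then a turn about the tool's z in normalised numbers (1 is 2 pi rad); each row is the pose to reach, as a shift and turn from the pose commanded when the call began, along the tool's axes at that moment; what a row does not reach only later rows make up. A row lasts 1/12 s, in which the tool goes at most 41.7 mm and 0.125 rad, less where a joint would pass 70% of its speed; a pose out of reach is approached as far as the arm can. jaw is the finger opening in mm, set as the call begins (left out keeps the last). The fingers move at their own pace and stop on an object; force is the grip in N (left out, the last holds). Time passes only in rows, so rows that do not move let the fingers close. The tool returns the time, the measured TCP pose, the force, the opening and the grip force at its end. only (a regular expression) keeps the lines of the reply that match it, lines (a string "A,B") keeps lines A to B, and quiet returns only ok. Shift and turn numbers lie between -1 and 1, and a call with a number outside is refused. Input that does not fit is refused with a message, and nothing moves.
- sense(): the state, without advancing time (a new reading comes with each control period).
- cams.read_camera(name): name is "scene" or "top" or "wrist"; returns (picture, depth): 480x640x3 uint8, blue, green, red; 480x640 float32, mm along the optical axis (not along the pixel's ray), 0 where there is no reading.
- cams.calibration(name): a dict with "mtx" (3x3 intrinsics, pixels), "k1" (the pictures are not rectified: a ray, as slopes to the right and down, at radius r is drawn at 1 + k1 r^2 times it, then the intrinsics apply), "xyz" and "attitude" of the camera in the world. Camera axes: x right, y down, z forward; pixel columns grow to the right and rows downward; lengths in mm; the calibration is good to about 2 mm. A picture is of the moment at which its call begins: read the wrist's pose just before it. calibration takes no time and is no camera call; for the wrist camera it gives the pose at the moment of the call.
- order.close_job(): hands the job in; it is judged then, once.
The state is a dict: "time_s": time; "qpos": joint angles; "joint_velocities": joint speeds; "joint_efforts": joint torques, N m; "ee_pos": TCP position; "tcp_rot": TCP orientation; "force": force on the tool from outside, world axes, zero at the start; "wrist_torque": the same for the moment, N m; "gripper_width": finger opening in mm; "finger_force": force on a finger pad.
Only numpy, scipy, OpenCV 4.12 (cv2) and the standard library are available. Lean on these libraries where they do the work, as an engineer would, in place of code of your own. Each camera call takes 0.05 s, during which the arm holds its last target. There are 200 camera calls.

## Task

Pack the four finished wooden knobs into the pocket tray: stand each one upright in the pocket of its own size, from the smallest knob in the smallest pocket to the largest knob in the largest pocket. Set them down rather than dropping them, and leave the two unfinished knobs (one still on its square waste block, one with a stub still on top) standing where they are.

Things in the scene. Friction and masses are not known exactly. Their poses are not given: they have to be found in the camera images.
- knob24: the smallest finished knob: pale turned wood, round mushroom shape standing upright on its round foot, head 24 mm across and 34 mm high in all. Foot 18 mm across; thinner neck; the head's straight upright side (the place to grip) runs from 16 to 27 mm above the foot, domed top above it. Origin: centre of the underside; z up the knob's axis.
- knob32: the second smallest finished knob: pale turned wood, round mushroom shape standing upright on its round foot, head 32 mm across and 38 mm high in all. Foot 26 mm across; thinner neck; the head's straight upright side (the place to grip) runs from 20 to 31 mm above the foot, domed top above it. Origin: centre of the underside; z up the knob's axis.
- knob40: the second largest finished knob: pale turned wood, round mushroom shape standing upright on its round foot, head 40 mm across and 44 mm high in all. Foot 34 mm across; thinner neck; the head's straight upright side (the place to grip) runs from 26 to 37 mm above the foot, domed top above it. Origin: centre of the underside; z up the knob's axis.
- knob48: the largest finished knob: pale turned wood, round mushroom shape standing upright on its round foot, head 48 mm across and 50 mm high in all. Foot 42 mm across; thinner neck; the head's straight upright side (the place to grip) runs from 32 to 43 mm above the foot, domed top above it. Origin: centre of the underside; z up the knob's axis.
- pocket24: the smallest pocket, for the 24 mm knob: round, 38 mm across, 10 mm deep, in a fixed plywood block 66 x 66 x 14 mm. Origin: centre of the block's underside; pocket floor 4 mm, rim 14 mm above it (8, 18 above the bench); z up. The four blocks form a row along their y axes, 67 mm apart, in shuffled order, in a wooden tray 80 x 280 mm, edge level. Fingers closing along x clear neighbours.
- pocket32: the second smallest pocket, for the 32 mm knob: round, 46 mm across, 10 mm deep, in a fixed plywood block 66 x 66 x 14 mm. Origin: centre of the block's underside; pocket floor 4 mm, rim 14 mm above it (8, 18 above the bench); z up. The four blocks form a row along their y axes, 67 mm apart, in shuffled order, in a wooden tray 80 x 280 mm, edge level. Fingers closing along x clear neighbours.
- pocket40: the second largest pocket, for the 40 mm knob: round, 54 mm across, 10 mm deep, in a fixed plywood block 66 x 66 x 14 mm. Origin: centre of the block's underside; pocket floor 4 mm, rim 14 mm above it (8, 18 above the bench); z up. The four blocks form a row along their y axes, 67 mm apart, in shuffled order, in a wooden tray 80 x 280 mm, edge level. Fingers closing along x clear neighbours.
- pocket48: the largest pocket, for the 48 mm knob: round, 62 mm across, 10 mm deep, in a fixed plywood block 66 x 66 x 14 mm. Origin: centre of the block's underside; pocket floor 4 mm, rim 14 mm above it (8, 18 above the bench); z up. The four blocks form a row along their y axes, 67 mm apart, in shuffled order, in a wooden tray 80 x 280 mm, edge level. Fingers closing along x clear neighbours.
- unfinished_block: unfinished look-alike, stays where it is: a turned knob, head 40 mm across, still on its square waste block 50 x 50 x 14 mm that shows all round the head from above; 58 mm high in all. Same wood. Origin: centre of the underside of the block.
- unfinished_stub: unfinished look-alike, stays where it is: a turned knob, head 32 mm across and 38 mm high, with a round waste stub 14 mm across and 20 mm tall still standing on top of the head (58 mm in all). Same wood. Origin: centre of the underside of its foot.
Mind the look-alikes: they are no part of the job. What is shaped like the knob24 but red is not meant.

How it is judged (in metres and radians):
At the end, for the whole second after the job is handed in: Each finished knob stands upright (within 0.12 rad) at rest on the floor of the pocket of its own size: centre within 12 mm of the pocket's centre, foot within 3 mm of the pocket floor's height. Both unfinished knobs still stand upright within 30 mm of where they began (horizontal distance between knob24 and pocket24 below 0.012 m and z of knob24 in the frame of pocket24 between 0.001 and 0.007 m and angle between each of knob24, knob32, knob40, knob48, unfinished_block, unfinished_stub's own z axis and vertical below 0.12 rad and linear speed of each of knob24, knob32, knob40, knob48 below 0.02 m/s and angular speed of each of knob24, knob32, knob40, knob48 below 0.3 rad/s and horizontal distance between knob32 and pocket32 below 0.012 m and z of knob32 in the frame of pocket32 between 0.001 and 0.007 m and horizontal distance between knob40 and pocket40 below 0.012 m and z of knob40 in the frame of pocket40 between 0.001 and 0.007 m and horizontal distance between knob48 and pocket48 below 0.012 m and z of knob48 in the frame of pocket48 between 0.001 and 0.007 m and distance of each of unfinished_block, unfinished_stub from where it was at the start of the episode below 0.03 m); the robot touches nothing.
It fails at once if the 24 mm knob is dropped or falls more than about 35 mm (linear speed of knob24 above 0.85 m/s and contact force between knob24 and the fingers below 0.02 N).
It fails at once if the 32 mm knob is dropped or falls more than about 35 mm (linear speed of knob32 above 0.85 m/s and contact force between knob32 and the fingers below 0.02 N).
It fails at once if the 40 mm knob is dropped or falls more than about 35 mm (linear speed of knob40 above 0.85 m/s and contact force between knob40 and the fingers below 0.02 N).
It fails at once if the 48 mm knob is dropped or falls more than about 35 mm (linear speed of knob48 above 0.85 m/s and contact force between knob48 and the fingers below 0.02 N).
It also fails if it takes over 106 s, if anything falls off the work surface, if the arm or the gripper's body presses on something with over 40 N, if the wrist force passes 120 N, or if a joint passes its speed limit or range.

## Working session

There is one attempt and no reset: what is moved stays moved. The work goes in short steps, Python scripts to look and compute and a tool call to move; the robot and the scene stay as the last step left them, time stands still between calls to the robot, and variables do not carry over. Pictures are saved under pics/ and viewed, at most 14 in all, crops included, and the job is handed in when it is done.

```bash
mkdir -p pics; cat > h.py <<'E'
import numpy as np, cv2
from scipy.spatial.transform import Rotation as R
from cell import sense, cams, order, arm
def cal(n):
    c=cams.calibration(n); K=np.array(c["mtx"],float); a=np.array(c["attitude"],float)
    M=R.from_rotvec(a).as_matrix() if a.size==3 else a.reshape(3,3)
    return K,float(c["k1"]),np.array(c["xyz"],float),M
def rays(n,uv,C=None):
    K,k1,p,M=C or cal(n); uv=np.atleast_2d(uv).astype(float)
    d=np.c_[(uv[:,0]-K[0,2])/K[0,0],(uv[:,1]-K[1,2])/K[1,1]]; s=d.copy()
    for _ in range(20): s=d/(1+k1*(s**2).sum(1,keepdims=True))
    return p,np.c_[s,np.ones(len(s))]@M.T
def plane(n,uv,z,C=None):
    p,d=rays(n,uv,C); return p+d*((z-p[2])/d[:,2])[:,None]
def cloud(n,dep,C=None):
    v,u=np.indices(dep.shape); p,d=rays(n,np.c_[u.ravel(),v.ravel()],C)
    return (p+d*dep.reshape(-1,1)).reshape(*dep.shape,3)
E
python3 - <<'E'
from h import *
print(arm.hold_point_z, sense())
for n in("top","scene"):
    print(n,cams.calibration(n)); b,d=cams.read_camera(n); cv2.imwrite(f"pics/{n}0.png",b); np.savez(f"{n}0.npz",b=b,d=d)
E
```

```text
18.8 {'time_s': 0.0, 'qpos': array([-1.25750793,  0.41798757, -0.01031982,  1.61413904,  0.00472394,
        1.11068238, -0.05301556]), 'joint_velocities': array([6.96907228e-04, 9.70924706e-05, 1.66757937e-04, 1.52755075e-03,
       8.22295911e-04, 7.56093863e-04, 7.03393314e-04]), 'joint_efforts': array([ 9.74313161e-05, -8.51261973e+01,  6.38506562e-01, -4.26012647e+01,
       -4.89327195e-02,  1.84658164e-02,  1.27893777e-04]), 'ee_pos': array([217.00448716, 585.73759171, 204.83149249]), 'tcp_rot': array([-5.54334294e-01, -3.09219046e+00,  1.86624188e-03]), 'force': array([-0.31585965,  1.21909591, -0.7460236 ]), 'wrist_torque': array([0.00897464, 0.01558031, 0.03698513]), 'finger_force': 0.0, 'gripper_width': 94.11062610768343}
top {'mtx': array([[622.73200469,   0.        , 313.86576641],
       [  0.        , 622.73200469, 242.75905127],
       [  0.        ,   0.        ,   1.        ]]), 'k1': -0.22181463690839778, 'xyz': array([ 484.95130369,    9.19599978, 1341.40386946]), 'attitude': array([-2.15631736,  2.20465022, -0.07308487])}
scene {'mtx': array([[558.73349965,   0.        , 319.99478424],
       [  0.        , 558.73349965, 249.49516501],
       [  0.        ,   0.        ,   1.        ]]), 'k1': -0.1238362098934578, 'xyz': array([1243.56827331, -347.79512938,  533.96634727]), 'attitude': array([-1.92600993, -1.09810384,  0.62240938])}
```

View pics/top0.png

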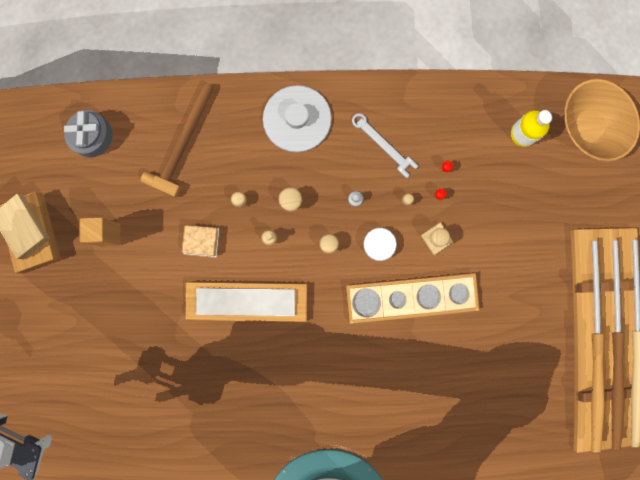

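View pics/scene0.png

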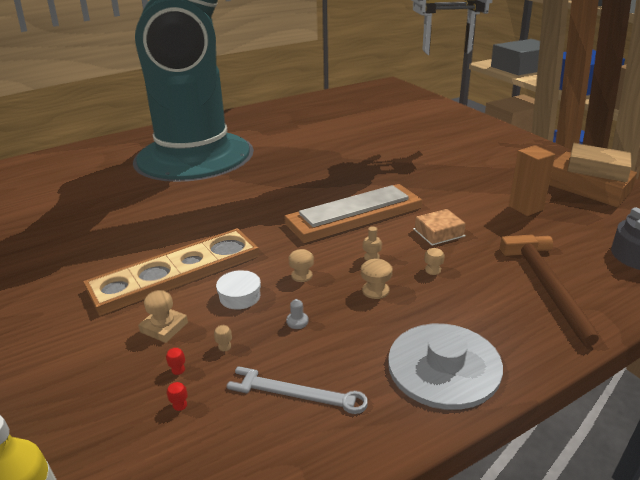

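Top view candidates:
- **Finished knobs:** knob32 (238,199), knob48 (290,199), knob40 (329,243) and knob24 (408,199).
- **Look-alikes:** the stub knob (269,237), the block knob (438,238), two red ones (447,166) and (440,194), and a grey metal one (356,199).
- **Tray pockets:** (367,303), (398,300), (429,296) and (459,294), which read as 48, 24, 40 and 32.

Next I'll measure them and check the choice in one close crop.

```bash
python3 - <<'E'
from h import *
z=np.load("top0.npz"); b,d=z["b"],z["d"]; P=cloud("top",d)
print("bench z",np.median(P[330:350,450:500,2]))
for nm,(u,v),hz in [("k32",(238,199),31),("k48",(290,199),43),("k40",(329,243),37),("k24",(408,199),27),("stub",(269,237),31),("blk",(438,238),30)]:
    m=np.zeros(d.shape,np.uint8); m[v-24:v+25,u-24:u+25]=(P[v-24:v+25,u-24:u+25,2]>14)
    n,l,st,c=cv2.connectedComponentsWithStats(m)
    i=min(range(1,n),key=lambda i:np.hypot(*(c[i]-(u,v)))-.0*st[i,4])
    ys,xs=np.where(l==i); q=P[ys,xs]
    cn=cv2.findContours((l==i).astype(np.uint8),0,2)[0][0]; (cu,cv_),r=cv2.minEnclosingCircle(cn)
    X=plane("top",(cu,cv_),hz)[0]
    print(nm,"px",round(cu,1),round(cv_,1),"xy",X[:2].round(1),"dia",(2*np.sqrt(st[i,4]/np.pi)*(1341-hz)/622.7).round(1),"ztop",np.percentile(q[:,2],97).round(1),"cloudmean",q.mean(0).round(1))
g=cv2.cvtColor(b,cv2.COLOR_BGR2HSV)
roi=np.zeros(d.shape,np.uint8); roi[270:325,345:482]=1
m=((g[...,1]<70)&(roi>0)).astype(np.uint8)
for cn in cv2.findContours(m,0,2)[0]:
    if cv2.contourArea(cn)<60: continue
    (cu,cv_),(a,e),_=cv2.fitEllipse(cn); print("pocket px",round(cu,1),round(cv_,1),"dia",round((a+e)/2*1330/622.7,1),plane("top",(cu,cv_),12)[0].round(1))
cv2.imwrite("pics/crop.png",cv2.resize(b[150:330,200:490],None,fx=2.7,fy=2.7,interpolation=cv2.INTER_CUBIC))
E
```

```text
bench z -2.1621073359409593
k32 px 238.5 198.5 xy [680.  175.6] dia 31.5 ztop 39.1 cloudmean [679.4 175.3  32.9]
k48 px 289.4 198.5 xy [675.6  66.4] dia 47.5 ztop 51.0 cloudmean [674.8  66.   48.1]
k40 px 328.1 243.0 xy [580.2 -12.9] dia 39.9 ztop 45.7 cloudmean [579.  -12.9  52.7]
k24 px 407.7 199.2 xy [ 671.  -185.7] dia 23.6 ztop 35.4 cloudmean [ 669.1 -183.9   42. ]
stub px 268.4 237.1 xy [596.1 112.9] dia 31.8 ztop 58.9 cloudmean [595.5 112.5  37.6]
blk px 439.0 237.5 xy [ 587.1 -249.7] dia 43.4 ztop 58.8 cloudmean [ 586.5 -245.2   53.3]
pocket px 401.5 300.4 dia 64.2 [ 455.4 -167.6   12. ]
pocket px 366.3 302.1 dia 62.7 [453.9 -91.9  12. ]
pocket px 396.6 294.5 dia 52.3 [ 468.4 -157.3   12. ]
pocket px 428.1 296.1 dia 50.5 [ 463.  -225.2   12. ]
pocket px 458.6 293.2 dia 41.9 [ 467.3 -292.2   12. ]
```

View pics/crop.png

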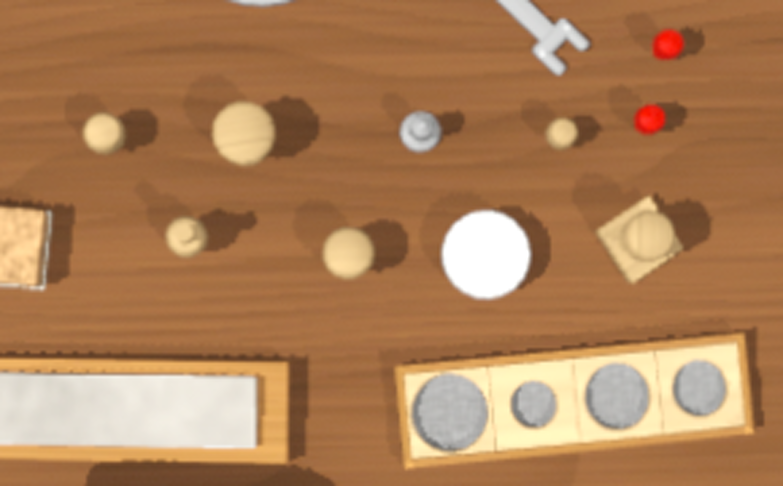

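The crop confirms the choice: pale, round and bare at (103,133) = 32, (243,133) = 48, (348,252) = 40 and (562,132) = 24. The stub (186,237), block (645,238), red ones and grey one are left alone. In the crop the pockets are 48 (450,411), 24 (534,404), 40 (617,395) and 32 (699,387). That puts pocket24 at the midpoint of its neighbours, and the row angle gives a finger yaw of 0.067 rad.

```bash
cat >> h.py <<'E'
def go(x,y,z,yaw=0.067):
    s=sense(); Rm=R.from_rotvec(s["tcp_rot"]).as_matrix(); p=s["ee_pos"]
    d=Rm.T@(np.array([x,y,z])-p); a=np.arctan2(Rm[1,1],Rm[0,1])
    t=-(yaw-a); t=(t+np.pi)%(2*np.pi)-np.pi
    print("pos",p.round(1),"zaxis",Rm[:,2].round(3),"-> tool shift",d.round(1),"turn",round(t,3),"t",s["time_s"])
E
python3 -c "
from h import *
go(676,66,170)"
```

```text
pos [217.  585.7 204.9] zaxis [-0.    -0.001 -1.   ] -> tool shift [-610.9 -327.9   35.3] turn 1.149 t 0.1
```

The manual's scale: shifts go in shares of 750 mm and turns go in shares of 2 pi rad. Converting my numbers, -611 mm / 750 = -0.8147, -595 mm / 750 = -0.7933, 1.149 rad / 6.2832 = 0.1829.

>>> {"fn": "pendant", "kwargs": {"deltas": "-0.0467,-0.0253,0.0027,0.0111\n-0.0933,-0.0507,0.0053,0.0223\n-0.14,-0.0747,0.008,0.0334\n-0.1867,-0.1,0.0107,0.0446\n-0.2333,-0.1253,0.0133,0.0557\n-0.28,-0.1507,0.016,0.0668\n-0.3267,-0.1747,0.0187,0.0796\n-0.3733,-0.2,0.0213,0.0907\n-0.42,-0.2253,0.024,0.1019\n-0.4667,-0.2507,0.0267,0.113\n-0.5133,-0.276,0.0293,0.1241\n-0.56,-0.3,0.032,0.1353\n-0.6067,-0.3253,0.0347,0.1464\n-0.6533,-0.3507,0.0373,0.156\n-0.7,-0.376,0.04,0.1655\n-0.7467,-0.4,0.044,0.1751\n-0.7933,-0.4253,0.0467,0.1798\n-0.8147,-0.4373,0.0467,0.1829\n-0.8147,-0.4373,0.0467,0.1829\n-0.8147,-0.4373,0.0467,0.1829", "jaw": 80}}

```text
time_s: 1.77
ee_pos: [676.1, 65.0, 169.7]
tcp_rot: [-2.148, -2.293, 0.002]
force: [-0.5, -0.0, -0.1]
gripper_width: 80.1
finger_force: 0.0
```

```bash
python3 - <<'E'
from h import *
go(676,66,170)
C=cal("wrist"); print(cams.calibration("wrist")["xyz"]); b,d=cams.read_camera("wrist"); cv2.imwrite("pics/w0.png",b); np.savez("w0.npz",b=b,d=d)
P=cloud("wrist",d,C); print("bench",np.percentile(P[d>0][:,2],[20,40,60]).round(1))
m=((P[...,2]>20)&(P[...,2]<70)&(d>0)).astype(np.uint8)
n,l,st,c=cv2.connectedComponentsWithStats(m)
for i in range(1,n):
    if st[i,4]>200: print(st[i],c[i].round(),P[l==i].mean(0).round(1),P[l==i].min(0).round(1),P[l==i].max(0).round(1))
E
```

```text
pos [676.1  65.  169.7] zaxis [-0.001 -0.001 -1.   ] -> tool shift [ 1.  -0.1 -0.3] turn -0.002 t 1.7667
[671.66561808 148.2019614  348.8908963 ]
bench [-0.3  0.4  9.5]
[   23     0   109   247 19023] [ 79. 115.] [463.7 151.4  26.5] [417.4  36.5  20. ] [504.  245.   31.2]
[ 189    0   79   36 2246] [231.  14.] [594.7 238.3  27.4] [561.2 226.3  20.1] [622.7 251.2  30.5]
[ 573    0   67   47 1508] [616.  16.] [903.6 258.8  23.8] [867.8 239.8  20. ] [931.8 270.8  28.1]
[ 314   83   39   40 1206] [333. 102.] [680.5 177.4  35.7] [664.8 162.2  20.2] [696.5 193.1  39.9]
[ 215  156   38   37 1093] [233. 174.] [599.8 114.8  40.7] [581.1  97.5  20.3] [612.5 129.   60.3]
[ 293  207   54   54 2259] [319. 234.] [676.   68.5  47.5] [652.6  42.2  31.3] [700.   90.   52.5]
[ 482  233   63   55 2643] [513. 260.] [856.7  52.6  37.9] [835.4  25.8  20.2] [885.5  75.   42.2]
[195 283  29  33 421] [206. 296.] [572.4  -2.2  39.3] [561.1 -22.4  25.3] [586.2   7.4  44.9]
[305 349  17  23 332] [313. 360.] [678.7 -69.3  33.7] [670.1 -79.3  20. ] [687.2 -64.3  43.5]
[216 363  33  23 467] [231. 377.] [ 592.8 -101.6   25.4] [ 576.4 -113.5   20. ] [610.1 -87.8  28. ]
[292 432  21  24 399] [302. 443.] [ 672.6 -180.7   29.6] [ 661.  -195.4   20.1] [ 684.3 -172.8   36. ]
[216 467  26  13 254] [228. 474.] [ 587.5 -238.4   24.2] [ 572.1 -251.9   20. ] [ 602.2 -231.5   33. ]
```

View pics/w0.png

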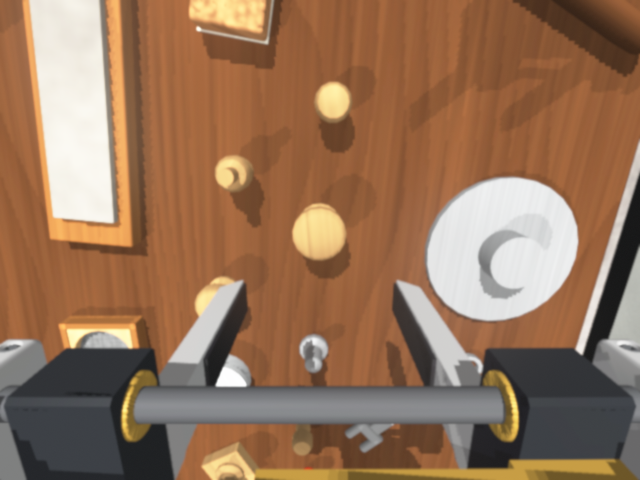

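The wrist view shows knob48 at (319,234) between the open fingers. It measures (676,66), which agrees with the top view. I'll descend and grip it.

Scaled: 149.5 mm / 750 = 0.1993, 1.2 mm / 750 = 0.0016.

>>> {"fn": "pendant", "kwargs": {"deltas": "0.0016,0,0.04,0\n0.0016,0,0.08,0\n0.0016,0,0.12,0\n0.0016,0,0.1533,0\n0.0016,0,0.18,0\n0.0016,0,0.1933,0\n0.0016,0,0.1993,0\n0.0016,0,0.1993,0"}}

```text
time_s: 2.48
ee_pos: [675.7, 68.2, 20.8]
tcp_rot: [-2.144, -2.295, 0.001]
force: [-0.0, 0.2, -0.0]
gripper_width: 80.0
finger_force: 0.0
```

>>> {"fn": "pendant", "kwargs": {"deltas": "0,0,0,0\n0,0,0,0\n0,0,0,0\n0,0,0,0\n0,0,0,0\n0,0,0,0", "jaw": 40, "force": 25}}

```text
time_s: 2.98
ee_pos: [676.2, 67.5, 21.4]
tcp_rot: [2.146, 2.294, 0.001]
force: [-1.4, 1.4, 4.9]
gripper_width: 47.4
finger_force: 25.0
```

>>> {"fn": "pendant", "kwargs": {"deltas": "0,0,-0.0067,0\n0,0,-0.0267,0\n0,0,-0.0533,0\n0,0,-0.08,0\n0,0,-0.1,0\n0,0,-0.1067,0\n0,0,-0.1067,0"}}

```text
time_s: 3.57
ee_pos: [676.9, 67.4, 103.1]
tcp_rot: [2.145, 2.293, 0.003]
force: [0.3, 0.5, -1.4]
gripper_width: 47.2
finger_force: 25.0
```

```bash
python3 -c "
from h import *
go(453.9,-91.9,100)"
```

```text
pos [676.9  67.4 103.1] zaxis [ 0.003  0.    -1.   ] -> tool shift [-144.1 -233.1    2.4] turn -0.0 t 3.5667
```

Scaled: -233 mm / 750 = -0.3107, -223 mm / 750 = -0.2973.

>>> {"fn": "pendant", "kwargs": {"deltas": "-0.0067,-0.0107,0,0\n-0.024,-0.0387,0,0\n-0.048,-0.0773,0,0\n-0.072,-0.116,0,0\n-0.096,-0.1547,0,0\n-0.12,-0.1947,0,0\n-0.144,-0.2333,0,0\n-0.168,-0.272,0,0\n-0.184,-0.2973,0,0\n-0.192,-0.3107,0,0\n-0.192,-0.3107,0,0\n-0.192,-0.3107,0.0267,0\n-0.192,-0.3107,0.0533,0\n-0.192,-0.3107,0.0613,0\n-0.192,-0.3107,0.0613,0"}}

```text
time_s: 4.82
ee_pos: [452.6, -91.4, 53.6]
tcp_rot: [-2.144, -2.294, 0.004]
force: [-0.3, -0.6, -0.5]
gripper_width: 47.0
finger_force: 25.0
```

```bash
python3 - <<'E'
from h import *
go(453.9,-91.9,30)
b,d=cams.read_camera("scene"); np.savez("s1.npz",b=b,d=d); t,dt=cams.read_camera("top")
cv2.imwrite("pics/s1.png",np.hstack([cv2.resize(b[200:340,60:320],(400,215),interpolation=2),cv2.resize(t[265:335,340:490],(400,215),interpolation=2)]))
C=cal("wrist"); w,dw=cams.read_camera("wrist"); cv2.imwrite("pics/w1.png",w); np.savez("w1.npz",b=w,d=dw,p=C[2],M=C[3])
E
```

```text
pos [452.6 -91.4  53.6] zaxis [-0.003 -0.    -1.   ] -> tool shift [-0.6  1.4 23.6] turn 0.001 t 4.8167
```

View pics/s1.png

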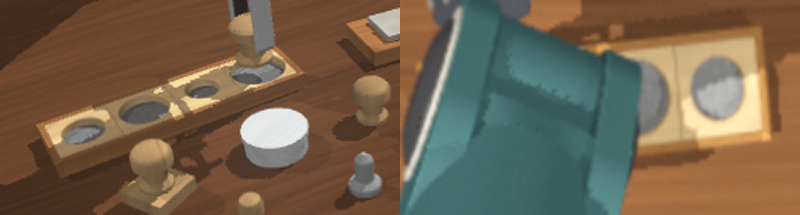

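View pics/w1.png

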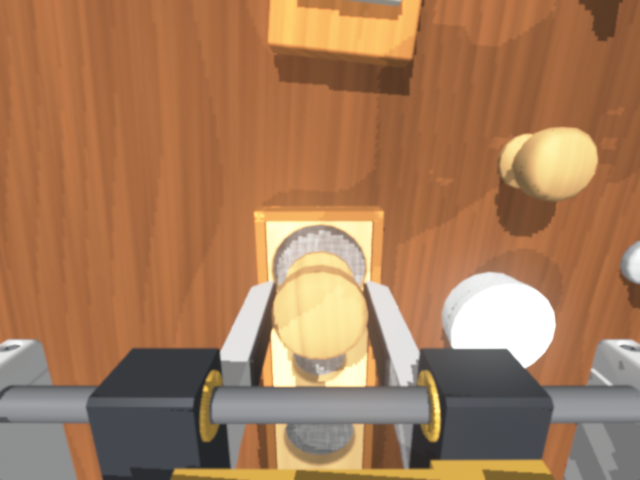

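The scene view shows knob48 upright, held over the largest pocket. The wrist view shows the tray edges at columns 255 and 383 and the end at row 208, with the knob centred at column 320. I'll check the tray edges by ray onto z=18.

```bash
python3 - <<'E'
from h import *
C0=cal("wrist")
print(plane("wrist",[(255,230),(384,230),(319,208)],18,C0).round(1))
z=np.load("w1.npz"); g=z["b"]; P=cloud("wrist",z["d"],C0)
hs=cv2.cvtColor(g,cv2.COLOR_BGR2HSV); m=((hs[...,1]<50)&(P[...,2]<14)&(P[...,0]>420)&(P[...,0]<490)&(P[...,1]<-50)&(P[...,1]>-125)).astype(np.uint8)
Q=P[m>0]; print(len(Q),Q.min(0).round(1),Q.max(0).round(1),np.median(Q[:,2]))
E
```

```text
[[412.1 -66.2  18. ]
 [492.9 -60.8  18. ]
 [451.3 -49.6  18. ]]
2278 [ 425.  -105.7    7.1] [484.3 -63.1  11.2] 9.085910748632756
```

Scaled: 23.6 mm / 750 = 0.0315, 1.4 mm / 750 = 0.0019.

>>> {"fn": "pendant", "kwargs": {"deltas": "0.0013,0.0019,0.0107,0\n0.0013,0.0019,0.0213,0\n0.0013,0.0019,0.0267,0\n0.0013,0.0019,0.0293,0\n0.0013,0.0019,0.0307,0\n0.0013,0.0019,0.0315,0\n0.0013,0.0019,0.0315,0\n0.0013,0.0019,0.0315,0"}}

```text
time_s: 5.63
ee_pos: [454.6, -90.8, 31.5]
tcp_rot: [2.146, 2.294, 0.0]
force: [0.4, 0.1, -0.9]
gripper_width: 47.0
finger_force: 25.0
```

>>> {"fn": "pendant", "kwargs": {"deltas": "0,0,0.0007,0\n0,0,0.0013,0\n0,0,0.0013,0"}}

```text
time_s: 5.88
ee_pos: [454.5, -90.7, 30.4]
tcp_rot: [2.146, 2.295, 0.0]
force: [-1.0, 0.3, -1.2]
gripper_width: 47.4
finger_force: 25.0
```

Scaled: 1 mm / 750 = 0.0013, 0.5 mm / 750 = 0.0007.

>>> {"fn": "pendant", "kwargs": {"deltas": "0,0,0.0007,0\n0,0,0.0013,0\n0,0,0.0013,0"}}

```text
time_s: 6.13
ee_pos: [454.6, -90.8, 29.4]
tcp_rot: [2.146, 2.295, -0.0]
force: [0.2, 0.3, -1.0]
gripper_width: 47.1
finger_force: 25.0
```

>>> {"fn": "pendant", "kwargs": {"deltas": "0,0,0.0005,0\n0,0,0.0009,0\n0,0,0.0009,0"}}

```text
time_s: 6.38
ee_pos: [454.6, -90.8, 29.2]
tcp_rot: [-2.146, -2.294, -0.001]
force: [-4.6, 1.8, 19.6]
gripper_width: 46.9
finger_force: 25.0
```

>>> {"fn": "pendant", "kwargs": {"deltas": "0,0,0,0\n0,0,0,0\n0,0,0,0\n0,0,0,0", "jaw": 64}}

```text
time_s: 6.72
ee_pos: [454.5, -90.8, 28.6]
tcp_rot: [2.146, 2.295, -0.0]
force: [0.1, -0.1, 0.1]
gripper_width: 63.8
finger_force: 0.0
```

>>> {"fn": "pendant", "kwargs": {"deltas": "0,0,-0.0133,0\n0,0,-0.0533,0\n0,0,-0.1,0\n0,0,-0.12,0\n0,0,-0.12,0"}}

```text
time_s: 7.13
ee_pos: [456.3, -91.0, 122.3]
tcp_rot: [2.143, 2.292, 0.006]
force: [1.1, -1.1, 0.5]
gripper_width: 64.3
finger_force: 0.0
```

```bash
python3 -c "
from h import *
go(580.2,-12.9,120)"
```

```text
pos [456.3 -91.  122.3] zaxis [ 0.005  0.    -1.   ] -> tool shift [ 69.7 128.9   3. ] turn -0.0 t 7.1333
```

Scaled: 130.5 mm / 750 = 0.174, 119 mm / 750 = 0.1587.

>>> {"fn": "pendant", "kwargs": {"deltas": "0.0133,0.0253,0,0\n0.0387,0.0733,0,0\n0.064,0.1213,0,0\n0.084,0.1587,0,0\n0.092,0.174,0,0\n0.092,0.174,0,0\n0.092,0.174,0,0\n0.092,0.174,0,0", "jaw": 70}}

```text
time_s: 7.8
ee_pos: [579.2, -14.0, 118.4]
tcp_rot: [-2.146, -2.293, 0.002]
force: [-0.1, -0.5, 0.3]
gripper_width: 69.8
finger_force: 0.0
```

```bash
python3 - <<'E'
from h import *
go(580.2,-12.9,15)
C=cal("wrist"); b,d=cams.read_camera("wrist"); P=cloud("wrist",d,C)
m=((P[...,2]>20)&(P[...,2]<70)&(d>0)).astype(np.uint8)
n,l,st,c=cv2.connectedComponentsWithStats(m)
for i in range(1,n):
    q=P[l==i]
    if st[i,4]>200: print(st[i],((q.min(0)+q.max(0))/2).round(1),q.max(0).round(1))
E
```

```text
pos [579.2 -14.  118.4] zaxis [-0.001 -0.    -1.   ] -> tool shift [  1.    1.2 103.4] turn -0.001 t 7.8
[  103     0   116   176 15305] [459.2  95.9  25.3] [499.8 155.   30.6]
[470   0  35   8 201] [680.4 163.8  26.8] [690.8 166.   33.3]
[ 333   49   47   52 1883] [596.6 113.3  40.1] [612.3 129.4  60.1]
[ 295  224   52   52 2119] [580.4 -13.5  35.9] [599.9   6.2  46.3]
[ 125  306   66   56 2395] [455.4 -88.1  40.1] [479.1 -66.5  60.2]
[426 309  19  26 229] [680.4 -71.7  31.3] [686.8 -64.8  42.6]
[ 271  326   77   60 3808] [ 577.3 -116.7   24.2] [610.8 -87.   28.3]
[393 424  27  17 370] [ 672.8 -185.3   28.2] [ 684.5 -175.9   35.6]
[297 456  31  13 274] [ 587.3 -239.8   25.6] [ 602.4 -231.8   31.1]
```

Scaled: 103 mm / 750 = 0.1373, 101 mm / 750 = 0.1347.

>>> {"fn": "pendant", "kwargs": {"deltas": "0.0013,0.0013,0.04,0\n0.0013,0.0013,0.08,0\n0.0013,0.0013,0.1067,0\n0.0013,0.0013,0.1267,0\n0.0013,0.0013,0.1347,0\n0.0013,0.0013,0.1373,0\n0.0013,0.0013,0.1373,0"}}

```text
time_s: 8.43
ee_pos: [581.0, -12.6, 16.1]
tcp_rot: [2.146, 2.294, -0.0]
force: [0.3, 0.4, 0.0]
gripper_width: 69.8
finger_force: 0.0
```

>>> {"fn": "pendant", "kwargs": {"deltas": "0,0,0,0\n0,0,0,0\n0,0,0,0\n0,0,0,0\n0,0,0,0\n0,0,0,0", "jaw": 30, "force": 25}}

```text
time_s: 8.93
ee_pos: [581.2, -12.1, 16.0]
tcp_rot: [2.146, 2.294, 0.0]
force: [-0.8, 0.0, 4.7]
gripper_width: 38.9
finger_force: 25.0
```

>>> {"fn": "pendant", "kwargs": {"deltas": "0,0,-0.0067,0\n0,0,-0.0267,0\n0,0,-0.0533,0\n0,0,-0.08,0\n0,0,-0.1,0\n0,0,-0.1067,0\n0,0,-0.1067,0\n0,0,-0.1067,0"}}

```text
time_s: 9.6
ee_pos: [580.8, -12.0, 95.2]
tcp_rot: [-2.145, -2.295, 0.0]
force: [-0.3, 1.3, -0.3]
gripper_width: 38.8
finger_force: 25.0
```

```bash
python3 -c "
from h import *
go(463,-225,54)"
```

```text
pos [580.8 -12.   95.2] zaxis [-0.  0. -1.] -> tool shift [-204.6 -131.8   41.3] turn 0.0 t 9.6
```

Scaled: -204 mm / 750 = -0.272, -197 mm / 750 = -0.2627.

>>> {"fn": "pendant", "kwargs": {"deltas": "-0.0133,-0.008,0,0\n-0.0467,-0.0307,0,0\n-0.0867,-0.056,0,0\n-0.1267,-0.0813,0,0\n-0.1667,-0.108,0,0\n-0.2067,-0.1333,0,0\n-0.24,-0.1547,0,0\n-0.2627,-0.1693,0,0\n-0.272,-0.176,0,0\n-0.272,-0.176,0,0\n-0.272,-0.176,0.0267,0\n-0.272,-0.176,0.0533,0\n-0.272,-0.176,0.0667,0\n-0.272,-0.176,0.0667,0\n-0.272,-0.176,0.0667,0"}}

```text
time_s: 10.85
ee_pos: [463.0, -223.9, 45.5]
tcp_rot: [-2.144, -2.295, 0.001]
force: [0.5, -0.6, 0.0]
gripper_width: 39.0
finger_force: 25.0
```

```bash
python3 - <<'E'
from h import *
go(463,-224.5,24.5)
b,d=cams.read_camera("scene"); cv2.imwrite("pics/s2.png",cv2.resize(b[180:370,60:330],(700,492),interpolation=2))
E
```

```text
pos [ 463.  -223.9   45.5] zaxis [-0.001  0.    -1.   ] -> tool shift [-0.6 -0.  21. ] turn 0.001 t 10.85
```

View pics/s2.png

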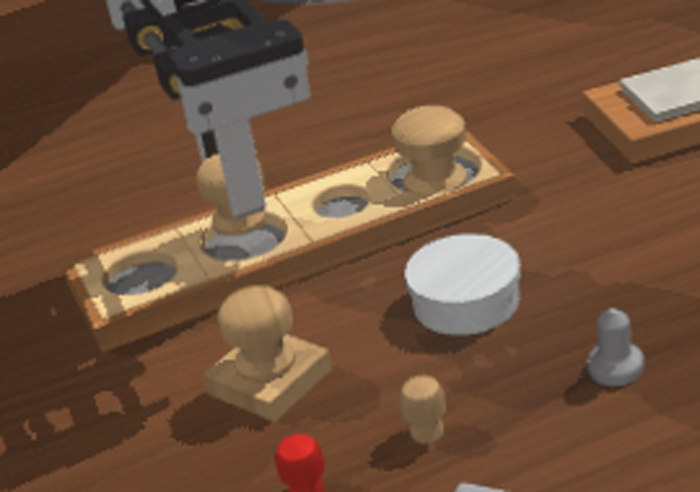

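Knob48 stands in its pocket at (430,150), and knob40 hangs over the third pocket at (235,215). I'll lower it.

Scaled: 20.3 mm / 750 = 0.0271, 19.5 mm / 750 = 0.026.

>>> {"fn": "pendant", "kwargs": {"deltas": "-0.0008,0,0.0107,0\n-0.0008,0,0.0187,0\n-0.0008,0,0.024,0\n-0.0008,0,0.026,0\n-0.0008,0,0.0271,0\n-0.0008,0,0.0271,0\n-0.0008,0,0.0271,0"}}

```text
time_s: 11.48
ee_pos: [463.1, -225.2, 25.5]
tcp_rot: [2.146, 2.294, -0.0]
force: [-0.9, 0.3, 0.7]
gripper_width: 38.8
finger_force: 25.0
```

>>> {"fn": "pendant", "kwargs": {"deltas": "0,0,0.0007,0\n0,0,0.0013,0\n0,0,0.0013,0"}}

```text
time_s: 11.73
ee_pos: [463.1, -225.1, 24.4]
tcp_rot: [2.146, 2.295, 0.0]
force: [-0.5, 0.5, -0.5]
gripper_width: 39.2
finger_force: 25.0
```

>>> {"fn": "pendant", "kwargs": {"deltas": "0,0,0.0004,0\n0,0,0.0008,0\n0,0,0.0008,0"}}

```text
time_s: 11.98
ee_pos: [463.1, -225.1, 24.0]
tcp_rot: [2.146, 2.294, 0.0]
force: [-2.0, 0.4, 3.2]
gripper_width: 39.0
finger_force: 25.0
```

>>> {"fn": "pendant", "kwargs": {"deltas": "0,0,0,0\n0,0,0,0\n0,0,0,0\n0,0,0,0", "jaw": 56}}

```text
time_s: 12.32
ee_pos: [463.1, -225.1, 23.8]
tcp_rot: [2.146, 2.295, -0.0]
force: [-0.1, -0.4, 0.6]
gripper_width: 55.8
finger_force: 0.0
```

>>> {"fn": "pendant", "kwargs": {"deltas": "0,0,-0.0133,0\n0,0,-0.0533,0\n0,0,-0.1,0\n0,0,-0.12,0\n0,0,-0.128,0\n0,0,-0.128,0\n0,0,-0.128,0"}}

```text
time_s: 12.9
ee_pos: [462.9, -224.8, 119.5]
tcp_rot: [-2.145, -2.295, -0.0]
force: [-0.7, 0.5, -0.2]
gripper_width: 56.3
finger_force: 0.0
```

```bash
python3 -c "
from h import *
go(671.5,-186,120)"
```

```text
pos [ 462.9 -224.8  119.5] zaxis [-0.  0. -1.] -> tool shift [ 24.7 210.7  -0.5] turn 0.0 t 12.9
```

Scaled: 210.7 mm / 750 = 0.2809, 205 mm / 750 = 0.2733.

>>> {"fn": "pendant", "kwargs": {"deltas": "0.0027,0.024,0,0\n0.008,0.0693,0,0\n0.0133,0.1173,0,0\n0.0187,0.1653,0,0\n0.024,0.2107,0,0\n0.0293,0.2507,0,0\n0.032,0.2733,0,0\n0.0329,0.2809,0,0\n0.0329,0.2809,0,0\n0.0329,0.2809,0,0\n0.0329,0.2809,0,0", "jaw": 50}}

```text
time_s: 13.82
ee_pos: [670.2, -187.1, 119.5]
tcp_rot: [-2.147, -2.293, 0.001]
force: [-0.6, -0.2, -0.7]
gripper_width: 50.1
finger_force: 0.0
```

```bash
python3 - <<'E'
from h import *
go(671.5,-186,12.5)
C=cal("wrist"); b,d=cams.read_camera("wrist"); P=cloud("wrist",d,C)
m=((P[...,2]>20)&(P[...,2]<70)&(d>0)).astype(np.uint8)
n,l,st,c=cv2.connectedComponentsWithStats(m)
for i in range(1,n):
    q=P[l==i]
    if st[i,4]>200: print(st[i],((q.min(0)+q.max(0))/2).round(1),q.max(0).round(1))
E
```

```text
pos [ 670.2 -187.1  119.5] zaxis [-0.001 -0.    -1.   ] -> tool shift [  1.    1.4 107. ] turn -0.001 t 13.8167
[   0   60   56   76 3189] [465.5 -91.8  39.8] [480.8 -68.6  59.5]
[329  82  26  29 590] [678.9 -74.5  31.8] [687.7 -65.7  43.5]
[ 155  108   93   94 6743] [ 577.3 -122.2   24.4] [611.5 -88.4  28.7]
[308 231  29  30 709] [ 672.6 -185.8   27.9] [ 684.1 -174.2   35.8]
[  24  257   63   52 2515] [ 464.5 -225.6   37. ] [ 484.3 -205.5   54. ]
[ 183  289   55   58 2202] [ 587.4 -247.    39.8] [ 606.2 -227.3   59.5]
[315 311  28  29 611] [ 682.9 -256.2   27.5] [ 694.5 -245.2   35. ]
```

Scaled: 106.5 mm / 750 = 0.142, 104 mm / 750 = 0.1387.

>>> {"fn": "pendant", "kwargs": {"deltas": "0.0013,0.0027,0.04,0\n0.0013,0.0027,0.08,0\n0.0013,0.0027,0.1133,0\n0.0013,0.0027,0.1307,0\n0.0013,0.0027,0.1387,0\n0.0013,0.0027,0.142,0\n0.0013,0.0027,0.142,0\n0.0013,0.0027,0.142,0"}}

```text
time_s: 14.53
ee_pos: [674.2, -185.6, 14.8]
tcp_rot: [2.145, 2.293, 0.001]
force: [-0.2, 0.6, 0.1]
gripper_width: 50.1
finger_force: 0.0
```

>>> {"fn": "pendant", "kwargs": {"deltas": "0,0,0,0\n0,0,0,0\n0,0,0,0\n0,0,0,0\n0,0,0,0\n0,0,0,0", "jaw": 14, "force": 20}}

```text
time_s: 15.03
ee_pos: [673.7, -185.3, 13.6]
tcp_rot: [2.146, 2.294, 0.0]
force: [-0.0, -1.0, 3.7]
gripper_width: 23.0
finger_force: 20.0
```

>>> {"fn": "pendant", "kwargs": {"deltas": "0,0,-0.0067,0\n0,0,-0.0267,0\n0,0,-0.0533,0\n0,0,-0.08,0\n0,0,-0.1067,0\n0,0,-0.12,0\n0,0,-0.12,0\n0,0,-0.12,0"}}

```text
time_s: 15.7
ee_pos: [673.6, -185.1, 103.6]
tcp_rot: [2.145, 2.294, 0.001]
force: [-0.2, -0.4, -0.8]
gripper_width: 23.3
finger_force: 20.0
```

```bash
python3 -c "
from h import *
go(458.5,-158.3,60)"
```

```text
pos [ 673.6 -185.1  103.6] zaxis [ 0.001 -0.    -1.   ] -> tool shift [  41.2 -212.9   43.4] turn 0.0 t 15.7
```

Scaled: -213 mm / 750 = -0.284, -208 mm / 750 = -0.2773.

>>> {"fn": "pendant", "kwargs": {"deltas": "0.0027,-0.0133,0,0\n0.0093,-0.0467,0,0\n0.0173,-0.0907,0,0\n0.0267,-0.1347,0,0\n0.0347,-0.1787,0,0\n0.0427,-0.2227,0,0\n0.0493,-0.2573,0,0\n0.0533,-0.2773,0,0\n0.0547,-0.284,0,0\n0.0547,-0.284,0,0\n0.0547,-0.284,0.0267,0\n0.0547,-0.284,0.0533,0\n0.0547,-0.284,0.0667,0\n0.0547,-0.284,0.0707,0\n0.0547,-0.284,0.0707,0\n0.0547,-0.284,0.0707,0"}}

```text
time_s: 17.03
ee_pos: [458.8, -158.9, 50.6]
tcp_rot: [2.146, 2.294, -0.0]
force: [0.2, 0.0, 0.7]
gripper_width: 23.1
finger_force: 20.0
```

```bash
python3 - <<'E'
from h import *
go(458.5,-158.3,22.5)
b,d=cams.read_camera("scene"); cv2.imwrite("pics/s3.png",cv2.resize(b[180:370,60:330],(700,492),interpolation=2))
E
```

```text
pos [ 458.8 -158.9   50.6] zaxis [ 0. -0. -1.] -> tool shift [ 0.6 -0.2 28.1] turn -0.0 t 17.0333
```

View pics/s3.png

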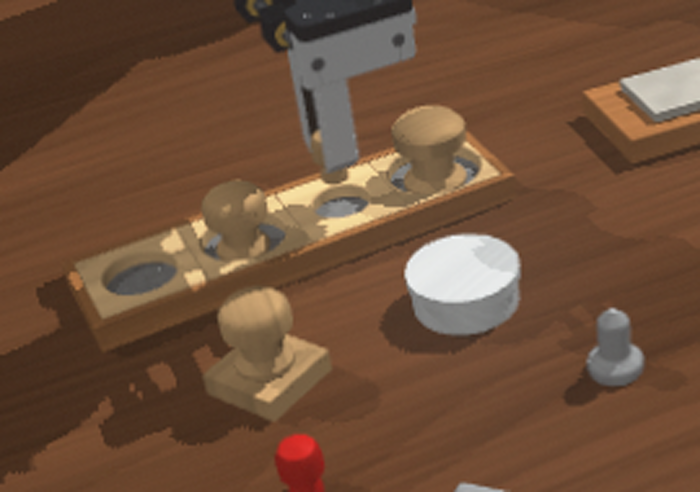

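Knob40 stands in its pocket at (240,215), and knob24 hangs above the small pocket at (335,170). I'll lower it.

Scaled: 27.3 mm / 750 = 0.0364, 26 mm / 750 = 0.0347.

>>> {"fn": "pendant", "kwargs": {"deltas": "0.0007,0,0.0133,0\n0.0007,0,0.0253,0\n0.0007,0,0.032,0\n0.0007,0,0.0347,0\n0.0007,0,0.0364,0\n0.0007,0,0.0364,0\n0.0007,0,0.0364,0"}}

```text
time_s: 17.67
ee_pos: [458.3, -158.2, 23.1]
tcp_rot: [2.146, 2.294, -0.0]
force: [-0.2, 1.0, -0.3]
gripper_width: 23.2
finger_force: 20.0
```

>>> {"fn": "pendant", "kwargs": {"deltas": "0,0,0.0007,0\n0,0,0.0013,0\n0,0,0.0013,0"}}

```text
time_s: 17.92
ee_pos: [458.3, -158.1, 22.1]
tcp_rot: [2.146, 2.294, 0.0]
force: [-0.5, 0.2, -0.5]
gripper_width: 23.3
finger_force: 20.0
```

>>> {"fn": "pendant", "kwargs": {"deltas": "0,0,0.0004,0\n0,0,0.0008,0\n0,0,0.0008,0"}}

```text
time_s: 18.17
ee_pos: [458.3, -158.1, 21.5]
tcp_rot: [2.146, 2.294, 0.0]
force: [-0.4, 0.1, 2.2]
gripper_width: 22.9
finger_force: 20.0
```

>>> {"fn": "pendant", "kwargs": {"deltas": "0,0,0,0\n0,0,0,0\n0,0,0,0\n0,0,0,0", "jaw": 40}}

```text
time_s: 18.5
ee_pos: [458.2, -158.1, 21.4]
tcp_rot: [2.146, 2.295, -0.0]
force: [0.7, -0.0, -0.5]
gripper_width: 39.5
finger_force: 0.0
```

>>> {"fn": "pendant", "kwargs": {"deltas": "0,0,-0.0133,0\n0,0,-0.0533,0\n0,0,-0.1,0\n0,0,-0.1227,0\n0,0,-0.1307,0\n0,0,-0.1307,0\n0,0,-0.1307,0"}}

```text
time_s: 19.08
ee_pos: [458.1, -157.8, 119.1]
tcp_rot: [-2.145, -2.295, -0.0]
force: [-0.0, 0.3, -1.1]
gripper_width: 39.9
finger_force: 0.0
```

```bash
python3 -c "
from h import *
go(680.5,176,120)"
```

```text
pos [ 458.1 -157.8  119.1] zaxis [ 0.  0. -1.] -> tool shift [318.1 244.4  -0.8] turn 0.0 t 19.0833
```

Scaled: 318 mm / 750 = 0.424, 313 mm / 750 = 0.4173.

>>> {"fn": "pendant", "kwargs": {"deltas": "0.016,0.012,0,0\n0.0533,0.0413,0,0\n0.0933,0.072,0,0\n0.1333,0.1027,0,0\n0.1733,0.1333,0,0\n0.2133,0.164,0,0\n0.2533,0.1947,0,0\n0.2933,0.2253,0,0\n0.3333,0.256,0,0\n0.3707,0.2853,0,0\n0.4,0.308,0,0\n0.4173,0.3213,0,0\n0.424,0.3259,0,0\n0.424,0.3259,0,0\n0.424,0.3259,0,0\n0.424,0.3259,0,0", "jaw": 60}}

```text
time_s: 20.42
ee_pos: [680.3, 173.8, 119.0]
tcp_rot: [-2.148, -2.293, 0.002]
force: [-0.3, -0.8, -0.0]
gripper_width: 59.8
finger_force: 0.0
```

```bash
python3 - <<'E'
from h import *
go(680.5,176,13.5)
C=cal("wrist"); b,d=cams.read_camera("wrist"); P=cloud("wrist",d,C)
m=((P[...,2]>20)&(P[...,2]<70)&(d>0)).astype(np.uint8)
n,l,st,c=cv2.connectedComponentsWithStats(m)
for i in range(1,n):
    q=P[l==i]
    if st[i,4]>200: print(st[i],((q.min(0)+q.max(0))/2).round(1),q.max(0).round(1))
E
```

```text
pos [680.3 173.8 119. ] zaxis [-0.001 -0.001 -1.   ] -> tool shift [  2.3   0.4 105.5] turn -0.002 t 20.4167
[  349     0   291   181 11075] [808.6 296.5  24.2] [925.1 350.3  28.5]
[    0    60   108   313 23335] [462.4 167.5  25.4] [505.6 297.   30.8]
[ 165   62   92  114 8517] [594.5 264.2  25.4] [627.4 301.9  30.8]
[ 300  222   40   42 1321] [680.5 177.9  29.6] [696.1 193.8  39.3]
[ 195  289   38   48 1178] [595.4 115.4  40.2] [609.8 130.4  60.3]
```

Scaled: 105 mm / 750 = 0.14, 103 mm / 750 = 0.1373.

>>> {"fn": "pendant", "kwargs": {"deltas": "0.0033,0,0.04,0\n0.0033,0,0.08,0\n0.0033,0,0.1133,0\n0.0033,0,0.1307,0\n0.0033,0,0.1373,0\n0.0033,0,0.14,0\n0.0033,0,0.14,0\n0.0033,0,0.14,0"}}

```text
time_s: 21.13
ee_pos: [681.5, 178.1, 15.9]
tcp_rot: [2.145, 2.294, 0.003]
force: [0.8, 0.1, -0.3]
gripper_width: 60.0
finger_force: 0.0
```

>>> {"fn": "pendant", "kwargs": {"deltas": "0,0,0,0\n0,0,0,0\n0,0,0,0\n0,0,0,0\n0,0,0,0\n0,0,0,0", "jaw": 22, "force": 25}}

```text
time_s: 21.63
ee_pos: [680.7, 178.1, 14.6]
tcp_rot: [2.146, 2.295, 0.0]
force: [-0.6, 0.0, 2.9]
gripper_width: 31.2
finger_force: 25.0
```

>>> {"fn": "pendant", "kwargs": {"deltas": "0,0,-0.0067,0\n0,0,-0.0267,0\n0,0,-0.0533,0\n0,0,-0.08,0\n0,0,-0.1133,0\n0,0,-0.1333,0\n0,0,-0.14,0\n0,0,-0.14,0\n0,0,-0.14,0"}}

```text
time_s: 22.38
ee_pos: [680.3, 178.1, 118.7]
tcp_rot: [-2.145, -2.294, 0.001]
force: [-0.5, 0.3, -0.5]
gripper_width: 31.4
finger_force: 25.0
```

```bash
python3 -c "
from h import *
go(467.3,-292,70)"
```

```text
pos [680.3 178.1 118.7] zaxis [-0.001 -0.    -1.   ] -> tool shift [-454.8 -243.9   48.9] turn 0.0 t 22.3833
```

Scaled: -454.5 mm / 750 = -0.606, -452 mm / 750 = -0.6027.

>>> {"fn": "pendant", "kwargs": {"deltas": "-0.012,-0.0067,0,0\n-0.0413,-0.0227,0,0\n-0.08,-0.0427,0,0\n-0.12,-0.064,0,0\n-0.16,-0.0853,0,0\n-0.2,-0.1067,0,0\n-0.24,-0.1293,0,0\n-0.28,-0.1507,0,0\n-0.32,-0.172,0,0\n-0.36,-0.1933,0,0\n-0.4,-0.2147,0,0\n-0.44,-0.236,0,0\n-0.48,-0.2573,0,0\n-0.52,-0.2787,0,0\n-0.5573,-0.2987,0,0\n-0.5867,-0.3147,0,0\n-0.6027,-0.3227,0,0\n-0.606,-0.3252,0,0\n-0.606,-0.3252,0,0\n-0.606,-0.3252,0,0"}}

```text
time_s: 24.05
ee_pos: [467.5, -290.9, 118.8]
tcp_rot: [-2.145, -2.294, 0.0]
force: [-0.1, 0.6, -0.3]
gripper_width: 31.2
finger_force: 25.0
```

>>> {"fn": "pendant", "kwargs": {"deltas": "0,0,0.02,0\n0,0,0.0533,0\n0,0,0.08,0\n0,0,0.0893,0\n0,0,0.0893,0\n0,0,0.0893,0"}}

```text
time_s: 24.55
ee_pos: [468.0, -291.3, 52.8]
tcp_rot: [-2.145, -2.295, 0.0]
force: [-0.4, -0.4, 0.3]
gripper_width: 31.2
finger_force: 25.0
```

```bash
python3 - <<'E'
from h import *
go(467.3,-291.5,23.5)
b,d=cams.read_camera("scene"); cv2.imwrite("pics/s4.png",cv2.resize(b[180:370,60:330],(700,492),interpolation=2))
E
```

```text
pos [ 468.  -291.3   52.8] zaxis [-0.  0. -1.] -> tool shift [-0.2 -0.7 29.3] turn 0.001 t 24.55
```

View pics/s4.png

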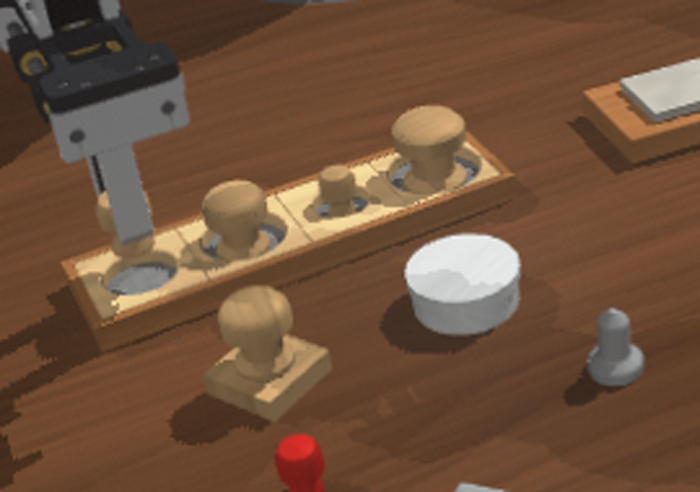

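The three placed knobs stand upright at (435,145), (337,188) and (238,215). Knob32 is over the last pocket at (130,240).

Scaled: 28.8 mm / 750 = 0.0384, 27.5 mm / 750 = 0.0367.

>>> {"fn": "pendant", "kwargs": {"deltas": "-0.0003,-0.0007,0.0133,0\n-0.0003,-0.0007,0.0253,0\n-0.0003,-0.0007,0.0333,0\n-0.0003,-0.0007,0.0367,0\n-0.0003,-0.0007,0.0384,0\n-0.0003,-0.0007,0.0384,0\n-0.0003,-0.0007,0.0384,0"}}

```text
time_s: 25.18
ee_pos: [467.3, -292.1, 23.7]
tcp_rot: [2.146, 2.294, -0.0]
force: [0.5, 0.4, -0.4]
gripper_width: 31.1
finger_force: 25.0
```

>>> {"fn": "pendant", "kwargs": {"deltas": "0,0,0.0007,0\n0,0,0.0013,0\n0,0,0.0013,0"}}

```text
time_s: 25.43
ee_pos: [467.3, -292.0, 22.7]
tcp_rot: [2.145, 2.294, 0.0]
force: [0.5, -0.8, 0.2]
gripper_width: 31.2
finger_force: 25.0
```

>>> {"fn": "pendant", "kwargs": {"deltas": "0,0,0.0004,0\n0,0,0.0008,0\n0,0,0.0008,0"}}

```text
time_s: 25.68
ee_pos: [467.4, -292.1, 22.5]
tcp_rot: [2.146, 2.294, 0.0]
force: [-1.7, 2.3, 9.8]
gripper_width: 30.5
finger_force: 25.0
```

>>> {"fn": "pendant", "kwargs": {"deltas": "0,0,0,0\n0,0,0,0\n0,0,0,0\n0,0,0,0", "jaw": 48}}

```text
time_s: 26.02
ee_pos: [467.2, -292.0, 22.0]
tcp_rot: [2.146, 2.295, -0.0]
force: [-0.2, 0.2, 0.0]
gripper_width: 48.1
finger_force: 0.0
```

>>> {"fn": "pendant", "kwargs": {"deltas": "0,0,-0.0133,0\n0,0,-0.0533,0\n0,0,-0.1,0\n0,0,-0.1467,0\n0.0267,0,-0.1867,0\n0.0667,0,-0.2133,0\n0.1133,0,-0.2267,0\n0.16,0,-0.2267,0\n0.2067,0,-0.2267,0\n0.2533,0,-0.2267,0\n0.3,0,-0.2267,0\n0.3467,0,-0.2267,0\n0.3933,0,-0.2267,0\n0.44,0,-0.2267,0\n0.4867,0,-0.2267,0\n0.5333,0,-0.2267,0\n0.58,0,-0.2267,0\n0.6133,0,-0.2267,0\n0.6267,0,-0.2267,0\n0.6267,0,-0.2267,0"}}

```text
time_s: 27.68
ee_pos: [435.4, 178.8, 192.4]
tcp_rot: [2.142, 2.298, 0.0]
force: [-0.4, -0.4, 0.3]
gripper_width: 47.8
finger_force: 0.0
```

```bash
python3 - <<'E'
from h import *
b,d=cams.read_camera("top"); P=cloud("top",d)
for nm,x,y,h,pz in [("k48",454,-91.5,43,8),("k24",458.5,-158.5,27,8),("k40",463,-225.2,37,8),("k32",467.3,-292.2,31,8),("stub",596,113,25,0),("blk",587,-248,50,0)]:
    m=((np.hypot(P[...,0]-x,P[...,1]-y)<33)&(P[...,2]>22)).astype(np.uint8)
    n,l,st,c=cv2.connectedComponentsWithStats(m)
    if n<2: print(nm,"none"); continue
    i=1+st[1:,4].argmax(); cn=cv2.findContours((l==i).astype(np.uint8),0,2)[0][0]; o,r=cv2.minEnclosingCircle(cn); q=P[l==i]
    print(nm,plane("top",o,h+pz)[0].round(1),"target",x,y,"ztop",np.percentile(q[:,2],97).round(1))
s,_=cams.read_camera("scene")
cv2.imwrite("pics/end.png",np.hstack([cv2.resize(s[180:370,60:330],(400,281)),cv2.resize(b[180:330,330:490],(300,281))]))
E
```

```text
k48 [454.9 -91.4  51. ] target 454 -91.5 ztop 59.4
k24 [ 458.6 -158.5   35. ] target 458.5 -158.5 ztop 43.0
k40 [ 462.6 -225.5   45. ] target 463 -225.2 ztop 52.9
k32 [ 466.9 -290.2   39. ] target 467.3 -292.2 ztop 47.4
stub [596.8 113.5  25. ] target 596 113 ztop 59.0
blk [ 586.8 -247.    50. ] target 587 -248 ztop 59.3
```

View pics/end.png

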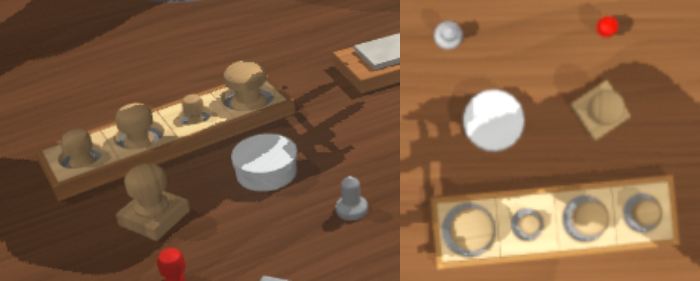

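All four knobs stand upright inside their pockets, in the scene view at (77,148), (136,125), (194,110) and (245,85). Their heights and centres match the targets within about 2 mm, and both unfinished knobs are where they were. I'll hand in.

```bash
python3 -c "
from cell import order
print(order.close_job())"
```

```text
the job is handed in; nothing more can be done
None
```

I handed in the job at about 28 s on the robot's clock: all four finished knobs stand upright in their own pockets, within about 2 mm of centre by the last camera check, and both unfinished knobs are where they began; the hand-in returned no verdict.

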